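# Set and lock the height stop on a filter basket

## Task

Set the small height stop to the upturned filter basket that stands under it: push the rod down by its knob until its rubber foot just rests on the basket, gently (never pressing the basket with more than 15 N), then swing the clamp lever fully round towards the front to lock the rod there. Leave the foot touching the basket, the basket where it stands, and the things round about undisturbed.

Things in the scene. Friction and masses are not known exactly. Their poses are not given: they have to be found in the camera images.
- stop_stand: Fixed metal stand. Origin on the counter, under the rod axis; z up, x from the rod to the column behind (away from the robot), y to the left, where the lever is. Base plate 170 x 110 x 10 mm (x -60 to +110); column 26 mm across at x +85, top at 115 mm; head block from 85 to 107 mm above the counter, x -22 to +102, y -18 to +58.
- stop_rod: Steel rod, 14 mm across, sliding through the head, with a round springy rubber foot (28 mm across, yields about 1 mm per 10 N) at its lower end. Origin on its axis 100 mm below the knob's top. The foot is on a screw: its underside lies 7 to 29 mm below this origin, set differently each time and not reported, so touching must be felt. Knob top at 188 mm when highest; travel 60 mm.
- rod_knob (a point): Centre of the top of the rod's black round knob (30 mm across, 22 mm high, its top face 24 mm across). With the clamp open the rod stays where it is left; pushing it down slowly takes about 1 to 3 N, pulling it up 5 to 6 N; a push of more than that is the foot pressing on the basket. The foot touches when the knob's top is about 143 to 165 mm above the counter.
- clamp_lever (a joint): Angle of the clamp lever, rad: 0 open (lever points to the stand's +y, left), grows anticlockwise seen from above, end stop 1.45 (lever points to the stand's -x, towards the robot). Its cam begins to squeeze the rod at about 1.1 and counts as locked from 1.2; it stays where it is left. Turning takes about 2 N at the handle.
- lever_pivot (a point): The lever's turning axis (vertical), 30 mm to the stand's +y from the rod axis, 107 mm above the counter.
- lever_grip (a point): Top centre of the lever's upright round handle: 14 mm across, rising 41 mm above the lever's flat bar, 85 mm from the pivot; its top is 163 mm above the counter, the bar's top 117.5 mm.
- basket_1: Loose steel filter basket, mouth down, 71 mm across, 26 mm high, standing on the base plate (10 mm) under the rod. Origin at the centre of its underside; its flat top lies 26 mm above it. It bears 15 N at most.
- tamper: Bystander: steel tamper with wooden handle, 58 mm across, 93 mm high, to the right of the stand. Origin at the centre of its underside.
- basket_2: Bystander: another filter basket, 71 mm across, 24 mm high, on the counter in front to the right of the stand. Origin at the centre of its underside.
- glass_shot: Bystander: small shot glass, 48 mm across, 59 mm high, behind to the left of the stand. Origin at the centre of its underside.
There are look-alikes about, which are no part of the job. Leave any green look-alike of the basket_1 alone.

How it is judged (in metres and radians):
On the way:
1. the foot rests on the basket while the clamp is still open (lever below 0.7 rad) (contact force between stop_rod and basket_1 above 0.4 N and value of joint clamp_lever below 0.7 rad), for 0.2 s.
At the end, for the whole second after the job is handed in: The rod's foot touches the basket (more than 0.3 N between them), the clamp lever stands past 1.2 rad, the rod and the basket are at rest and the basket is still within 20 mm of the rod axis (contact force between stop_rod and basket_1 above 0.3 N and value of joint clamp_lever above 1.2 rad and linear speed of stop_rod below 0.002 m/s and linear speed of basket_1 below 0.01 m/s and horizontal distance between basket_1 and stop_stand below 0.02 m).
It fails at once if the rod presses on the basket with more than 15 N (contact force between stop_rod and basket_1 above 15 N).
It fails at once if the basket under the rod is shifted by more than 10 mm (distance of basket_1 from where it was at the start of the episode above 0.01 m).
It fails at once if a bystander (tamper, other basket, shot glass) is moved by more than 15 mm (distance of any of tamper, basket_2, glass_shot from where it was at the start of the episode above 0.015 m).
It also fails if it takes over 72 s, if anything falls off the work surface, if the arm or the gripper's body presses on something with over 40 N, if the wrist force passes 120 N, or if a joint passes its speed limit or range.

## Robot

A 6-joint arm with a two-finger parallel gripper is mounted at the origin on a cart in front of the work surface, level with it; the furniture and walls round the work are solid. World frame = base frame: x ahead of the robot, y to its left, z up, the work surface at z = 0. Lengths are in mm, angles in rad, forces in N, time in s.
With the tool pointing down it reaches from about 300 to 775 mm from the base axis. Payload 14.6 kg.
Tool frame: the origin (TCP) lies where the fingers leave the gripper's body, on its centre line; the fingertips stand 97 mm ahead of it and the grasp point (between the pads) lies ahead of it (grip_depth is the z of the grasp point in the tool frame, in mm); z points along the fingers, y is the line along which they close (so a half turn about z gives the same grasp; the last joint's range is limited). The gripper opens to 94 mm and grips with 3 to 60 N. Pads are 16 mm wide; open, the fingers measure 119 mm over their backs; the gripper's body (75 mm by 177 mm) begins 78 mm behind the grasp point.
Start: joints at [-1.262, 0.3, 1.521, -0, 1.321, -0.067], TCP at [201.852, -511.611, 302.646] pointing down, gripper open.
Joint ranges: [-3.03, 3.03], [-0.79, 2.21], [0.23, 2.52], [-1.04, 4.18], [0, 3.07], [-2.55, 2.55]. Speed limits (rad/s): [2.22, 2.22, 2.57, 3.14, 3.14, 3.14].

## Interface

Orientations are given as [roll, pitch, yaw] about the fixed x, y, z axes, in that order (R = Rz(yaw) Ry(pitch) Rx(roll)).
In Python, from cell import read_state, camera, sign_off, regions_of, spot_point, grip_depth gives the robot as it stands. The module is installed in compiled form; this text tells all that it offers.
- The arm moves only by the tool send_rows, never from a script. Its argument "series" is a list of rows, each a list of 3 entries, a list of its own where there are three numbers: the shift along the world's x, y, z in mm, then the turn about the world's z in degrees, then the closure, from -1 (fully open) to 1 (shut), so that 0 is half open. A call has 1 to 12 rows; each row shifts and turns the commanded pose from where the row before left it; what a row does not reach is not made up. A row lasts 1/10 s, in which the tool goes at most 50 mm and 8.59 degrees, less where a joint would pass 70% of its speed; a pose out of reach is approached as far as the arm can. A call is refused whole if a number of a shift passes 50 or a number of a turn 8.59, either way. A call with a gripper value outside its range is refused whole. The fingers move at their own pace and stop on an object; "squeeze" is the grip in N (left out, the last holds). Time passes only in rows, so rows that do not move let the fingers close. It gives the time, the measured TCP pose, the force, the opening and the grip force at its end, in the units of the state.
- read_state(): the state, without advancing time (a new reading comes with each control period).
- camera(name): name is "scene" or "side" or "wrist"; returns a dict with "color" (480x640x3 uint8, blue, green, red), "fx", "fy", "cx", "cy" (pixels), "dist" ([k1, k2, p1, p2, k3] as OpenCV has them; the pictures are not rectified), "camera_from_world" (4x4, takes a point from world to camera coordinates). Camera axes: x right, y down, z forward; pixel columns grow to the right and rows downward; lengths in mm; the calibration is good to about 2 mm. A picture is of the moment at which its call begins. There is no depth.
- sign_off(): hands the job in; it is judged then, once.
Trained networks look in a picture, given as the dict that the camera call returned (one of the last four; its "shot" number tells which), for a name from the list of things; names that differ only in an ending like _2 or _b are one class to them, and where a whole thing is asked for, a point or a joint stands for the part that bears it (a point fixed in the world has none). Each returns a list of dicts, best first, with "confidence" (0 to 1); they miss things now and then, are a little off and sometimes report something else, mostly with a low value. They report only what shows in the picture. A call takes as long as a camera call. They do not tell look-alikes from the thing itself.
- regions_of(thing, picture): "mask" (480x640 bool, what is visible of it).
- spot_point(thing, picture): "point" ([x, y, z] in mm, in the coordinates of the camera as it stood for that picture, good to about 4 mm: a listed point, or the origin of a listed thing).
The state is a dict: "clock": time; "joints": joint angles; "qd": joint speeds; "effort": joint torques, N m; "eef_pos": TCP position; "eef_rot": TCP orientation; "wrist_force": force on the tool from outside, world axes, zero at the start; "moment": the same for the moment, N m; "finger_gap": finger opening in mm; "finger_force": force on a finger pad.
Only numpy, scipy, OpenCV 4.12 (cv2) and the standard library are available. Lean on these libraries where they do the work, as an engineer would, in place of code of your own. Each camera call takes 0.05 s, during which the arm holds its last target. There are 200 camera calls.

## Working session

There is one attempt and no reset: what is moved stays moved. The work goes in short steps, Python scripts to look and compute and a tool call to move; the robot and the scene stay as the last step left them, time stands still between calls to the robot, and variables do not carry over. Pictures are saved under pics/ and viewed, at most 10 in all, crops included, and the job is handed in when it is done.

Besides the shell and the picture viewer there is one more tool, called as name(argument=value, ...), one argument or row to a line, values as JSON. send_rows: Moves the arm, as the interface text tells. Its arguments: {"type":"object","properties":{"series":{"type":"array"},"squeeze":{"type":"number"}},"required":["series"]}

```bash
mkdir -p pics
cat > h.py <<'E'
import numpy as np,cv2
from cell import *
def w(p,c):
    return np.linalg.inv(c["camera_from_world"])@np.r_[p,1]
def px(P,c):
    M=np.array(c["camera_from_world"]);r,_=cv2.Rodrigues(M[:3,:3])
    K=np.array([[c["fx"],0,c["cx"]],[0,c["fy"],c["cy"]],[0,0,1]])
    return cv2.projectPoints(np.array([P],float),r,M[:3,3],K,np.array(c["dist"]))[0].ravel()
def spots(c,names,n=3):
    for t in names:
        for d in spot_point(t,c)[:n]:
            P=w(d["point"],c)[:3];print(t,round(d["confidence"],2),P.round(1),px(P,c).round())
E
cat > a.py <<'E'
from h import *
print(read_state(),grip_depth)
ims=[]
for n in ["scene","side"]:
    c=camera(n);print(n);ims.append(c["color"])
    spots(c,["stop_stand","stop_rod","rod_knob","clamp_lever","lever_pivot","lever_grip","basket_1","tamper","glass_shot"])
    cv2.imwrite(f"pics/{n}1.png",c["color"])
E
python3 a.py
```

```text
{'clock': 0.0, 'joints': array([-1.26160927e+00,  3.00522226e-01,  1.52160666e+00,  5.43759765e-06,
        1.32069201e+00, -6.66212173e-02]), 'qd': array([-0.00075399, -0.00133327,  0.00053309,  0.0015141 , -0.00016412,
       -0.0005304 ]), 'effort': array([-4.24727159e-04, -5.31798720e+01, -3.52741921e+01,  7.07237399e-02,
        2.42736196e-02, -1.09126056e-04]), 'eef_pos': array([ 201.80396259, -511.47474591,  302.04739381]), 'eef_rot': array([-3.14036748e+00, -8.70217790e-05,  3.75806873e-01]), 'wrist_force': array([-0.80794019,  0.05038608, -0.98935761]), 'moment': array([0.00570516, 0.03477733, 0.01307316]), 'finger_force': 0.0, 'finger_gap': 93.84233131922828} 78.39999999999999
scene
stop_stand 0.66 [532.4  45.2   3.2] [311. 284.]
stop_stand 0.33 [ 578.7 -141.9    1.2] [351. 240.]
stop_rod 0.65 [528.6  46.7  86.4] [313. 262.]
stop_rod 0.35 [482.5 148.3 162.2] [292. 272.]
rod_knob 0.55 [531.3  45.6 187.2] [313. 229.]Traceback (most recent call last):
  File "a.py", line 6, in <module>
    spots(c,["stop_stand","stop_rod","rod_knob","clamp_lever","lever_pivot","lever_grip","basket_1","tamper","glass_shot"])
    ~~~~~^^^^^^^^^^^^^^^^^^^^^^^^^^^^^^^^^^^^^^^^^^^^^^^^^^^^^^^^^^^^^^^^^^^^^^^^^^^^^^^^^^^^^^^^^^^^^^^^^^^^^^^^^^^^^^^^^^
  File "h.py", line 11, in spots
    for d in spot_point(t,c)[:n]:
             ~~~~~~~~~~^^^^^
ValueError: it knows: basket, glass_shot, lever_grip, lever_pivot, rod_knob, stop_rod, stop_stand, tamper
```

```bash
sed -i 's/"clamp_lever",//; s/basket_1/basket/' a.py; sed -i '/^print(read/d' a.py; python3 a.py
```

```text
scene
stop_stand 0.69 [532.3  44.1   4.2] [312. 284.]
stop_rod 0.53 [526.   45.3  86.9] [314. 262.]
rod_knob 0.66 [532.3  45.  186.8] [313. 228.]
lever_pivot 0.8 [529.   69.5 108.1] [305. 260.]
lever_grip 0.79 [487.4 151.  164.9] [290. 270.]
basket 0.94 [532.7  41.5  14. ] [313. 280.]
basket 0.91 [429.4 179.    1.7] [298. 341.]
basket 0.86 [ 4.159e+02 -7.480e+01 -2.000e-01] [380. 287.]
tamper 0.96 [ 581.6 -139.6   -1.5] [350. 241.]
glass_shot 0.66 [591.7 240.4  -0.8] [232. 313.]
side
stop_stand 0.87 [528.8  45.1   2.9] [317. 286.]
stop_rod 0.76 [524.1  44.6  83.2] [314. 259.]
rod_knob 0.86 [528.2  44.1 178.6] [316. 223.]
lever_pivot 0.79 [527.   76.2 105. ] [316. 242.]
lever_grip 0.81 [482.4 147.4 157.6] [297. 203.]
basket 0.78 [530.3  41.1   4.7] [317. 287.]
basket 0.78 [429.4 180.   -4.2] [278. 250.]
basket 0.74 [414.5 -76.3  -2.9] [260. 328.]
tamper 0.58 [ 577.1 -136.3   -2.4] [339. 352.]
tamper 0.49 [529.9  42.  179.6] [317. 224.]
glass_shot 0.77 [590.6 228.1  -3.5] [343. 239.]
```

View pics/scene1.png

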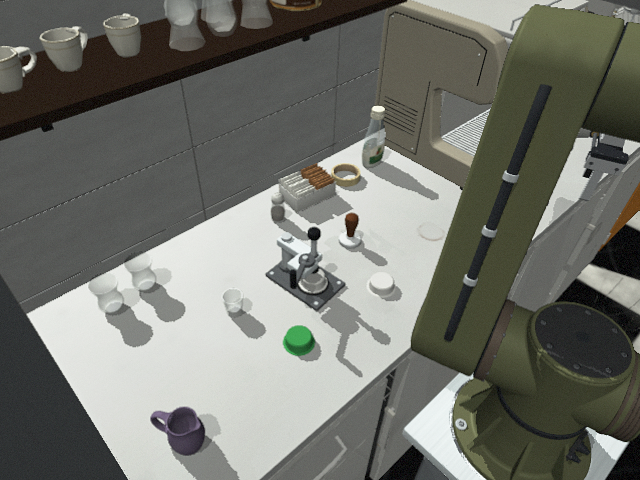

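View pics/side1.png

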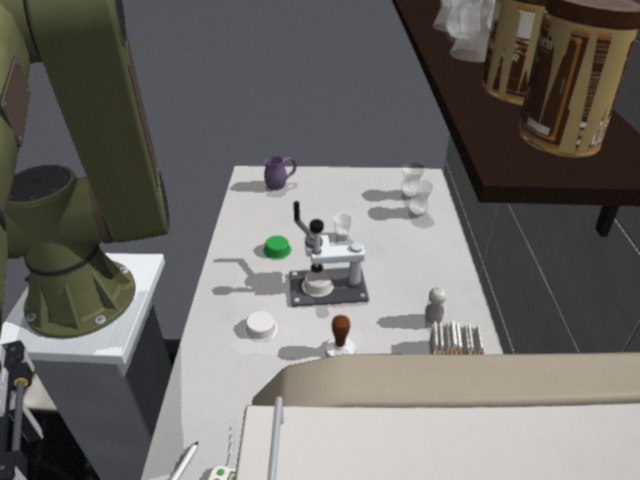

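The image shows three baskets: steel one under the rod (scene px 313,280), a green look-alike (298,341), and a white one front right (380,287). The one under the rod is basket_1. An enlarged crop with a stand overlay will confirm this and give me the yaw.

```bash
cat > b.py <<'E'
from h import *
O=np.array([530.3,44.5]);out=[]
for n,(u,v) in [("scene",(255,210)),("side",(265,185))]:
    c=camera(n);I=cv2.resize(c["color"][v:v+130,u:u+130],(400,400),interpolation=cv2.INTER_CUBIC)
    for yaw,col in [(0.0,(0,0,255)),(0.12,(0,255,0)),(0.24,(255,0,0))]:
        R=np.array([[np.cos(yaw),-np.sin(yaw)],[np.sin(yaw),np.cos(yaw)]])
        f=lambda x,y,z:tuple(int(k) for k in (px(np.r_[O+R@[x,y],z],c)-[u,v])*400/130)
        q=[f(*p,10) for p in [(-60,-55),(110,-55),(110,55),(-60,55)]]
        for i in range(4): cv2.line(I,q[i],q[(i+1)%4],col,1)
        for p in [(85,0,115),(0,30,107)]: cv2.circle(I,f(*p),3,col,-1)
    out.append(I)
cv2.imwrite("pics/ov.png",np.hstack(out))
E
python3 b.py
```

```text
(no output)
```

View pics/ov.png

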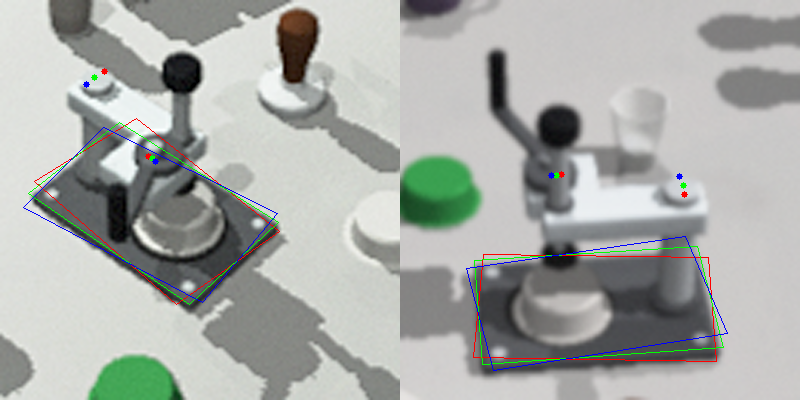

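The overlay gives a stand yaw of about 0.1 rad. The steel basket sits under the rod, with the green one clearly apart from it. The lever is at about 0.4 rad. I'll close the gripper and approach over the knob, turning so the yaw suits the lever later.

send_rows(
  series=[
    [[20, 34, 3], 8, 1],
    [[20, 34, 3], 8, 1],
    [[20, 34, 3], 8, 1],
    [[20, 34, 3], 8, 1],
    [[20, 34, 3], 8, 1],
    [[20, 34, 3], 8, 1],
    [[20, 34, 3], 8, 1],
    [[20, 34, 3], 8, 1],
    [[20, 34, 3], 8, 1],
    [[20, 34, 3], 8, 1],
    [[20, 34, 3], 8, 1],
    [[20, 34, 3], 8, 1],
  ],
  squeeze=10,
)

```text
clock: 2.4
eef_pos: [442.4, -102.0, 339.0]
eef_rot: [3.141, 0.0, 2.057]
wrist_force: [0.7, -0.9, 0.0]
finger_gap: 1.8
finger_force: 0.0
```

```bash
cat > m.py <<'E'
from h import *
import sys
s=read_state();print({k:np.round(s[k],3) for k in ["clock","joints","eef_pos","eef_rot","wrist_force","finger_gap"]})
for n in sys.argv[2:]:
    c=camera(n);print(n);spots(c,["stop_stand","rod_knob","lever_pivot","lever_grip","basket"],2)
    cv2.imwrite(f"pics/{n}_{sys.argv[1]}.png",c["color"])
E
python3 m.py 2 wrist
```

```text
{'clock': np.float64(2.4), 'joints': array([-0.307,  0.054,  1.724, -0.   ,  1.362, -0.794]), 'eef_pos': array([ 442.387, -102.042,  338.987]), 'eef_rot': array([3.141, 0.   , 2.057]), 'wrist_force': array([ 0.71 , -0.856,  0.025]), 'finger_gap': np.float64(1.819)}
wrist
stop_stand 0.62 [535.9  41.4  -1.1] [469. 115.]
stop_stand 0.26 [534.5  41.1  84.7] [506. 112.]
rod_knob 0.95 [532.   47.9 188.6] [593.  92.]
lever_pivot 0.87 [535.   77.6 105.4] [547.  65.]
basket 0.95 [422.5 -79.8  -3.4] [309. 170.]
basket 0.61 [534.4  42.9  10.7] [473. 113.]
```

View pics/wrist_2.png

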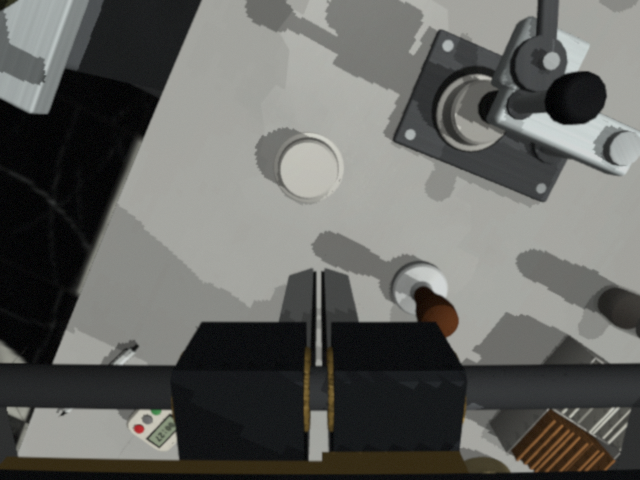

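The wrist view shows the stand at upper right, with the knob at (575,97) and the basket under the rod at (470,112). I'll move closer and measure again.

send_rows(
  series=[
    [[20, 25, 0], 0, 1],
    [[20, 25, 0], 0, 1],
    [[20, 25, 0], 0, 1],
    [[0, 0, 0], 0, 1],
    [[0, 0, 0], 0, 1],
  ],
)

```text
clock: 3.2
eef_pos: [501.6, -29.4, 338.3]
eef_rot: [-3.141, -0.0, 2.05]
wrist_force: [-1.0, -0.6, 0.9]
finger_gap: 0.3
finger_force: 0.0
```

```bash
python3 m.py 3 wrist; python3 m.py 3 wrist scene side
```

```text
{'clock': np.float64(3.2), 'joints': array([-0.131,  0.167,  1.601, -0.   ,  1.374, -0.611]), 'eef_pos': array([501.618, -29.396, 338.331]), 'eef_rot': array([-3.141, -0.   ,  2.05 ]), 'wrist_force': array([-1.013, -0.595,  0.914]), 'finger_gap': np.float64(0.332)}
wrist
stop_stand 0.85 [534.2  41.5  -0.9] [379. 152.]
rod_knob 0.78 [529.3  46.2 187.3] [423. 160.]
lever_pivot 0.75 [530.4  80.6 104.7] [421. 109.]
basket 0.96 [421.4 -77.3  -2.3] [226. 205.]
basket 0.64 [531.3  43.8   9.8] [379. 149.]
{'clock': np.float64(3.5), 'joints': array([-0.131,  0.166,  1.601, -0.   ,  1.374, -0.611]), 'eef_pos': array([501.553, -29.307, 338.826]), 'eef_rot': array([3.141, 0.   , 2.05 ]), 'wrist_force': array([-0.268,  0.4  ,  0.956]), 'finger_gap': np.float64(0.672)}
wrist
stop_stand 0.91 [533.3  42.   -0.6] [378. 151.]
rod_knob 0.75 [529.3  43.2 189. ] [420. 165.]
lever_pivot 0.79 [531.4  77.2 105.2] [419. 114.]
lever_grip 0.36 [532.4  38.8  -3.6] [375. 153.]
basket 0.85 [420.  -75.6  -5.4] [226. 202.]
basket 0.69 [532.4  43.6  10.1] [379. 150.]
scene
stop_stand 0.65 [532.5  45.3   1.2] [311. 285.]
lever_pivot 0.74 [526.7  69.8 106.4] [306. 261.]
lever_grip 0.76 [483.6 151.3 161.8] [291. 272.]
basket 0.89 [4.283e+02 1.782e+02 4.000e-01] [299. 342.]
basket 0.59 [534.8  39.8  13.7] [312. 280.]
side
stop_stand 0.68 [526.5  45.7   0.7] [316. 287.]
rod_knob 0.65 [526.4  43.2 177. ] [315. 224.]
lever_pivot 0.83 [528.   77.8 101. ] [316. 243.]
basket 0.8 [529.8  42.7   1.2] [317. 288.]
basket 0.7 [412.6 -79.6  -2.3] [259. 329.]
```

View pics/wrist_3.png

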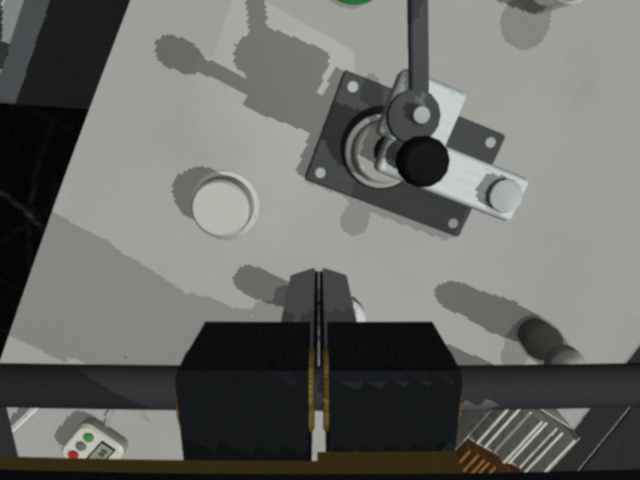

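The knob blob is centred at (423,160), which back-projects to about (530,45) at z=188. That matches the stand measurements. I'm moving over it and then descending to 7 mm above.

send_rows(
  series=[
    [[14, 37, 0], 0, 1],
    [[14, 37, 0], 0, 1],
    [[0, 0, -20], 0, 1],
    [[0, 0, -20], 0, 1],
    [[0, 0, -6], 0, 1],
    [[0, 0, 0], 0, 1],
    [[0, 0, 0], 0, 1],
    [[0, 0, 0], 0, 1],
  ],
)

```text
clock: 5.2
eef_pos: [530.1, 45.2, 293.7]
eef_rot: [3.14, 0.001, 2.051]
wrist_force: [-0.3, 0.1, 0.3]
finger_gap: 0.6
finger_force: 0.0
```

```bash
python3 m.py 4 scene
python3 - <<'E'
import cv2,numpy as np
from h import *
c=camera("scene");d=camera("side")
print(px([530,45,188],c),px([530,45,188],d),px([530,45,195],c),px([530,45,195],d))
f=lambda I,u,v:cv2.resize(I[v:v+100,u:u+100],(400,400),interpolation=cv2.INTER_CUBIC)
cv2.imwrite("pics/c4.png",np.hstack([f(c["color"],265,180),f(d["color"],265,175)]))
for i in range(4):print(read_state()["wrist_force"])
E
```

```text
{'clock': np.float64(5.2), 'joints': array([ 0.016,  0.267,  1.585, -0.   ,  1.289, -0.464]), 'eef_pos': array([530.069,  45.225, 293.699]), 'eef_rot': array([3.140e+00, 1.000e-03, 2.051e+00]), 'wrist_force': array([-0.301,  0.106,  0.289]), 'finger_gap': np.float64(0.625)}
scene
stop_stand 0.89 [531.6  46.4   3. ] [311. 285.]
rod_knob 0.52 [527.3  44.5 184.5] [315. 230.]
lever_pivot 0.96 [529.   71.3 106.3] [305. 261.]
lever_grip 0.84 [488.1 150.3 160. ] [290. 271.]
lever_grip 0.17 [529.8  68.4 107. ] [305. 260.]
basket 0.91 [535.1  41.6  14.1] [312. 280.]
basket 0.91 [4.299e+02 1.796e+02 1.000e-01] [298. 342.]
[313.69961588 228.58118085] [316.89549879 219.29522053] [313.76589584 226.18666756] [316.88472686 216.45938015]
[-0.15789879  0.66653698  0.16701376]
[-0.15789879  0.66653698  0.16701376]
[-0.15789879  0.66653698  0.16701376]
[-0.15789879  0.66653698  0.16701376]
```

View pics/c4.png

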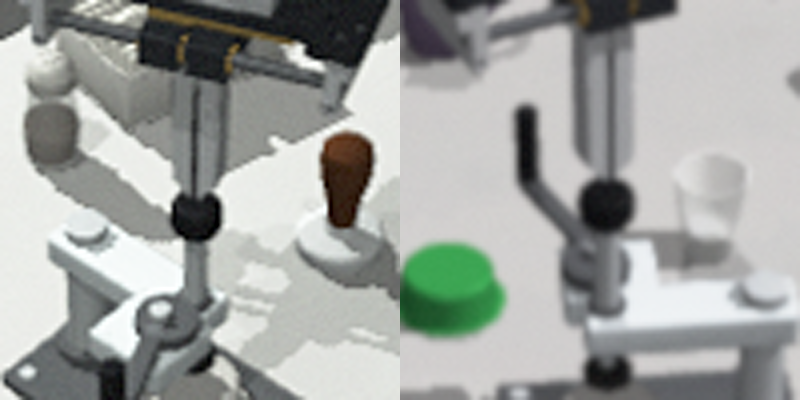

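The fingertips are centred over the knob in both views. I'll push down slowly and watch the force.

send_rows(
  series=[
    [[0, 0, -2], 0, 1],
    [[0, 0, -2], 0, 1],
    [[0, 0, -2], 0, 1],
    [[0, 0, -2], 0, 1],
    [[0, 0, -2], 0, 1],
    [[0, 0, -2], 0, 1],
    [[0, 0, -2], 0, 1],
    [[0, 0, -2], 0, 1],
    [[0, 0, -2], 0, 1],
    [[0, 0, -2], 0, 1],
    [[0, 0, 0], 0, 1],
  ],
)

```text
clock: 6.7
eef_pos: [529.8, 45.4, 272.4]
eef_rot: [-3.141, -0.0, 2.051]
wrist_force: [-0.8, -0.1, 0.1]
finger_gap: 0.7
finger_force: 0.0
```

send_rows(
  series=[
    [[0, 0, -1], 0, 1],
    [[0, 0, -1], 0, 1],
    [[0, 0, -1], 0, 1],
    [[0, 0, -1], 0, 1],
  ],
)

```text
clock: 7.1
eef_pos: [529.9, 45.4, 268.6]
eef_rot: [3.141, 0.0, 2.051]
wrist_force: [-0.6, 0.6, 0.7]
finger_gap: 1.0
finger_force: 0.8
```

Run:
```python
from h import *
d=camera("side")
u,v=285,205
I=cv2.resize(d["color"][v:v+100,u:u+75],(600,800),interpolation=cv2.INTER_CUBIC)[200:]
for z in (36,50,60,70,85,165,172):
    p=px([530.5,45,z],d);print(z,p,(p-[u,v])*8-[0,200])
cv2.imwrite("pics/c5.png",I)
```

```text
36 [317.34477611 275.44236928] [258.7582089  363.53895421]
50 [317.32699999 270.67644536] [258.61599994 325.41156292]
60 [317.31420369 267.22493428] [258.51362952 297.79947425]
70 [317.30132487 263.73337358] [258.41059896 269.86698864]
85 [317.28185213 258.41966317] [258.25481703 227.35730533]
165 [317.17489829 228.45137388] [257.39918633 -12.38900898]
172 [317.16529573 225.69213165] [257.32236581 -34.46294676]
```

View pics/c5.png

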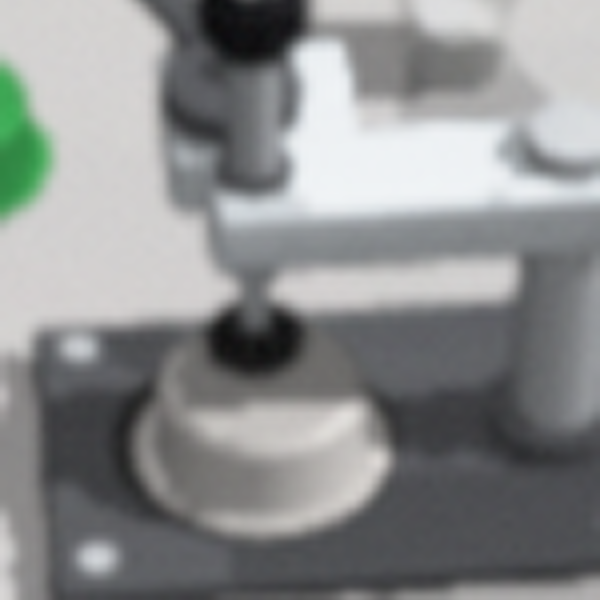

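The rod has moved with the push: the foot's underside is near (255,350) and the basket's top centre near (260,380). That leaves a gap of roughly 10 mm, so I'll go on in small steps.

send_rows(
  series=[
    [[0, 0, -1], 0, 1],
    [[0, 0, -1], 0, 1],
    [[0, 0, -1], 0, 1],
    [[0, 0, -0.5], 0, 1],
    [[0, 0, -0.5], 0, 1],
  ],
)

```text
clock: 7.65
eef_pos: [529.9, 45.4, 264.6]
eef_rot: [3.142, 0.0, 2.051]
wrist_force: [-0.3, 0.0, 1.0]
finger_gap: 0.6
finger_force: 0.8
```

send_rows(
  series=[
    [[0, 0, -0.4], 0, 1],
    [[0, 0, -0.4], 0, 1],
    [[0, 0, 0], 0, 1],
  ],
)

```text
clock: 7.95
eef_pos: [529.9, 45.4, 263.8]
eef_rot: [-3.142, -0.0, 2.051]
wrist_force: [-0.3, -0.2, 1.0]
finger_gap: 0.6
finger_force: 0.4
```

send_rows(
  series=[
    [[0, 0, -0.5], 0, 1],
    [[0, 0, -0.4], 0, 1],
    [[0, 0, 0], 0, 1],
  ],
)

```text
clock: 8.25
eef_pos: [529.8, 45.4, 262.9]
eef_rot: [-3.141, -0.0, 2.051]
wrist_force: [0.1, 0.1, 0.8]
finger_gap: 0.6
finger_force: 0.4
```

send_rows(
  series=[
    [[0, 0, -0.5], 0, 1],
    [[0, 0, -0.4], 0, 1],
    [[0, 0, 0], 0, 1],
  ],
)

```text
clock: 8.55
eef_pos: [529.9, 45.4, 262.0]
eef_rot: [-3.142, -0.0, 2.051]
wrist_force: [-0.0, 1.1, 0.1]
finger_gap: 0.4
finger_force: 0.3
```

send_rows(
  series=[
    [[0, 0, -0.5], 0, 1],
    [[0, 0, -0.4], 0, 1],
    [[0, 0, 0], 0, 1],
  ],
)

```text
clock: 8.85
eef_pos: [529.8, 45.4, 261.1]
eef_rot: [-3.142, -0.0, 2.051]
wrist_force: [0.6, -0.3, 1.5]
finger_gap: 0.4
finger_force: 0.3
```

send_rows(
  series=[
    [[0, 0, -0.5], 0, 1],
    [[0, 0, -0.4], 0, 1],
    [[0, 0, 0], 0, 1],
  ],
)

```text
clock: 9.15
eef_pos: [529.8, 45.4, 260.2]
eef_rot: [-3.142, -0.0, 2.051]
wrist_force: [0.7, 0.0, 1.0]
finger_gap: 0.2
finger_force: 0.3
```

send_rows(
  series=[
    [[0, 0, -0.5], 0, 1],
    [[0, 0, -0.4], 0, 1],
    [[0, 0, 0], 0, 1],
  ],
)

```text
clock: 9.45
eef_pos: [529.9, 45.4, 259.4]
eef_rot: [3.142, 0.0, 2.051]
wrist_force: [-0.4, -0.8, 2.0]
finger_gap: 0.4
finger_force: 1.1
```

send_rows(
  series=[
    [[0, 0, -0.4], 0, 1],
    [[0, 0, -0.3], 0, 1],
    [[0, 0, 0], 0, 1],
  ],
)

```text
clock: 9.75
eef_pos: [529.9, 45.4, 259.0]
eef_rot: [3.141, 0.0, 2.051]
wrist_force: [-1.6, 0.3, 7.0]
finger_gap: 0.5
finger_force: 2.9
```

send_rows(
  series=[
    [[0, 0, 0], 0, 1],
    [[0, 0, 0], 0, 1],
    [[0, 0, 0], 0, 1],
    [[0, 0, 0], 0, 1],
  ],
)

```text
clock: 10.15
eef_pos: [529.9, 45.4, 259.0]
eef_rot: [3.141, 0.0, 2.051]
wrist_force: [-1.3, -0.3, 5.4]
finger_gap: 0.6
finger_force: 2.9
```

The foot is in contact at about 5 N. I'll lift off gently, open the gripper halfway and go over the lever handle at about (485,149.5).

send_rows(
  series=[
    [[0, 0, 1], 0, 1],
    [[0, 0, 3], 0, 1],
    [[0, 0, 10], 0, 1],
    [[0, 0, 20], 0, 1],
    [[0, 0, 0], 0, 0],
    [[-15, 35, 0], 2, 0],
    [[-15, 35, 0], 0, 0],
    [[-15, 34, 0], 0, 0],
    [[0, 0, 0], 0, 0],
    [[0, 0, 0], 0, 0],
    [[0, 0, 0], 0, 0],
  ],
)

```text
clock: 11.25
eef_pos: [485.1, 148.8, 292.4]
eef_rot: [-3.141, 0.0, 2.086]
wrist_force: [-0.2, -0.1, -0.4]
finger_gap: 46.6
finger_force: 0.0
```

Run:
```python
from h import *
c=camera("scene");d=camera("side")
for k in (c,d):spots(k,["rod_knob","lever_grip","lever_pivot","basket"],2); print(px([485,149.5,163],k))
f=lambda I,u,v:cv2.resize(I[v:v+100,u:u+100],(400,400),interpolation=cv2.INTER_CUBIC)
cv2.imwrite("pics/c6.png",np.hstack([f(c["color"],240,200),f(d["color"],255,165)]))
```

```text
rod_knob 0.79 [527.7  43.6 161.1] [315. 238.]
lever_grip 0.51 [482.6 147.2 159.4] [293. 272.]
lever_pivot 0.97 [528.8  68.2 105.4] [306. 260.]
basket 0.91 [418.7 -76.    0.9] [379. 286.]
basket 0.89 [531.8  43.2  14.5] [312. 281.]
[291.00576589 271.09862862]
lever_grip 0.57 [526.8  40.4   2.2] [316. 288.]
lever_grip 0.55 [476.9 148.7 156.2] [294. 204.]
lever_pivot 0.84 [526.1  76.5 105.2] [316. 242.]
basket 0.91 [530.7  44.8   6.3] [317. 285.]
basket 0.73 [425.5 180.1  -3. ] [276. 250.]
[297.83616794 200.80367189]
```

View pics/c6.png

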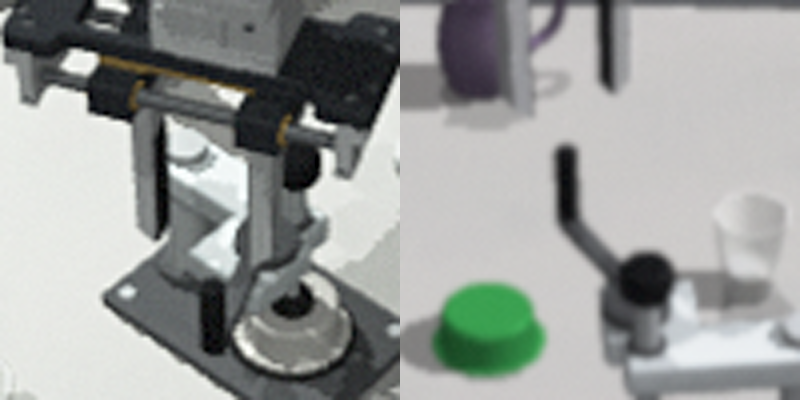

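The handle lies centred between the fingers in both views: scene crop (213,285), side crop (566,150). I'll descend and close lightly.

send_rows(
  series=[
    [[0, 0, -18], 0, 0],
    [[0, 0, -18], 0, 0],
    [[0, 0, -15], 0, 0],
    [[0, 0, -10], 0, 0],
    [[0, 0, -8], 0, 0],
    [[0, 0, 0], 0, 1],
    [[0, 0, 0], 0, 1],
    [[0, 0, 0], 0, 1],
    [[0, 0, 0], 0, 1],
    [[0, 0, 0], 0, 1],
    [[0, 0, 0], 0, 1],
  ],
  squeeze=5,
)

```text
clock: 12.85
eef_pos: [484.9, 149.4, 224.0]
eef_rot: [3.141, 0.0, 2.086]
wrist_force: [-1.8, 0.1, 3.3]
finger_gap: 13.9
finger_force: 5.0
```

Run:
```python
from h import *
import math
s=read_state();g=s["eef_pos"];p=np.array([527.0,74.9]);print(g,s["finger_gap"],s["wrist_force"])
a0=math.atan2(g[1]-p[1],g[0]-p[0]);r=math.hypot(*(g[:2]-p));print(a0,r,a0-math.pi/2-.1)
prev=g[:2]
da=math.radians(6)
for i in range(1,12):
    q=p+r*np.array([math.cos(a0+i*da),math.sin(a0+i*da)]);print(i,(q-prev).round(1),round(a0+i*da-math.pi/2-.1,2));prev=q
```

```text
[484.89939577 149.42434    223.97943361] 13.863746278456553 [-1.76159015  0.09547015  3.34120819]
2.0850254191565436 85.59403091939247 0.41422909236164707
1 [-7.6 -4.8] 0.52
2 [-7.  -5.6] 0.62
3 [-6.4 -6.3] 0.73
4 [-5.7 -6.9] 0.83
5 [-4.9 -7.5] 0.94
6 [-4.1 -7.9] 1.04
7 [-3.3 -8.3] 1.15
8 [-2.4 -8.6] 1.25
9 [-1.5 -8.8] 1.36
10 [-0.6 -8.9] 1.46
11 [ 0.4 -9. ] 1.57
```

send_rows(
  series=[
    [[-3.9, -2.3, 0.5], 3, 1],
    [[-3.7, -2.5, 0.5], 3, 1],
    [[-3.6, -2.7, 0], 3, 1],
    [[-3.4, -2.9, 0], 3, 1],
    [[-3.3, -3.1, 0], 3, 1],
    [[-3.1, -3.2, 0], 3, 1],
    [[-2.9, -3.4, 0], 3, 1],
    [[-2.8, -3.5, 0], 3, 1],
  ],
)

```text
clock: 13.65
eef_pos: [458.2, 125.5, 224.2]
eef_rot: [-3.141, 0.0, 2.507]
wrist_force: [4.7, -1.9, -6.1]
finger_gap: 13.9
finger_force: 5.0
```

send_rows(
  series=[
    [[-2.5, -3.7, -0.5], 3, 1],
    [[-2.4, -3.8, -0.2], 3, 1],
    [[-2.1, -3.9, 0], 3, 1],
    [[-2.0, -4.0, 0], 3, 1],
    [[-1.7, -4.1, 0], 3, 1],
    [[-1.6, -4.2, 0], 3, 1],
  ],
)

```text
clock: 14.25
eef_pos: [446.1, 101.9, 224.1]
eef_rot: [3.141, 0.001, 2.821]
wrist_force: [3.8, 0.7, -1.2]
finger_gap: 13.8
finger_force: 5.0
```

send_rows(
  series=[
    [[-1.3, -4.2, 0], 3, 1],
    [[-1.1, -4.4, 0], 3, 1],
    [[-0.9, -4.4, 0], 3, 1],
    [[-0.6, -4.4, 0], 3, 1],
    [[0, 0, 0], 0, 1],
  ],
)

```text
clock: 14.75
eef_pos: [442.2, 84.3, 224.1]
eef_rot: [-3.142, 0.001, 3.029]
wrist_force: [3.3, -1.8, -0.8]
finger_gap: 14.1
finger_force: 5.0
```

send_rows(
  series=[
    [[-0.3, -3, 0], 2, 1],
    [[0, 0, 0], 0, 1],
    [[0, 0, 0], 0, 1],
  ],
)

```text
clock: 15.05
eef_pos: [441.9, 81.7, 224.1]
eef_rot: [-3.141, 0.001, 3.062]
wrist_force: [4.1, -1.8, -1.1]
finger_gap: 14.1
finger_force: 5.0
```

send_rows(
  series=[
    [[0, -3, 0], 2, 1],
    [[0, -2, 0], 1, 1],
    [[0, 0, 0], 0, 1],
    [[0, 0, 0], 0, 1],
  ],
)

```text
clock: 15.45
eef_pos: [441.7, 76.7, 224.1]
eef_rot: [-3.141, 0.0, 3.115]
wrist_force: [3.3, 0.5, 1.3]
finger_gap: 13.9
finger_force: 5.0
```

send_rows(
  series=[
    [[0, -3, 0], 2, 1],
    [[0, 0, 0], 0, 1],
    [[0, 0, 0], 0, 1],
  ],
)

```text
clock: 15.75
eef_pos: [441.8, 74.5, 224.1]
eef_rot: [3.14, 0.001, -3.133]
wrist_force: [3.1, 10.4, -0.8]
finger_gap: 14.0
finger_force: 5.0
```

The end stop is reached, with y force up at 10 N. I'll release, lift and check.

send_rows(
  series=[
    [[0, 1, 0], 0, 1],
    [[0, 0, 0], 0, 0],
    [[0, 0, 0], 0, 0],
    [[0, 0, 0], 0, 0],
    [[0, 0, 0], 0, 0],
    [[0, 0, 10], 0, 0],
    [[0, 0, 20], 0, 0],
    [[0, 0, 30], 0, 0],
    [[0, 0, 30], 0, 0],
    [[-30, 0, 0], 0, 0],
    [[-30, 0, 0], 0, 0],
    [[0, 0, 0], 0, 0],
  ],
)

```text
clock: 16.95
eef_pos: [379.6, 74.7, 314.9]
eef_rot: [3.141, 0.001, -3.132]
wrist_force: [-0.4, 0.2, 0.6]
finger_gap: 47.1
finger_force: 0.0
```

```bash
python3 m.py 7 scene side
python3 - <<'E'
import cv2,numpy as np
f=lambda p,u,v:cv2.resize(cv2.imread(p)[v:v+100,u:u+100],(400,400),interpolation=cv2.INTER_CUBIC)
cv2.imwrite("pics/c7.png",np.hstack([f("pics/scene_7.png",265,210),f("pics/side_7.png",265,200)]))
E
```

```text
{'clock': np.float64(16.95), 'joints': array([ 0.1  , -0.087,  1.919,  0.   ,  1.308, -1.481]), 'eef_pos': array([379.603,  74.718, 314.914]), 'eef_rot': array([ 3.141e+00,  1.000e-03, -3.132e+00]), 'wrist_force': array([-0.415,  0.177,  0.629]), 'finger_gap': np.float64(47.076)}
scene
stop_stand 0.76 [532.1  47.    1.1] [311. 285.]
rod_knob 0.53 [529.   41.4 161.8] [315. 237.]
rod_knob 0.42 [527.   44.9  66.6] [314. 268.]
lever_pivot 0.61 [529.3  70.6 106.4] [305. 260.]
basket 0.8 [427.9 177.7   2. ] [299. 341.]
basket 0.79 [418.4 -77.8   0.6] [380. 286.]
side
stop_stand 0.68 [530.7  42.6   0.8] [317. 288.]
stop_stand 0.21 [437.8  71.4 157.8] [273. 223.]
rod_knob 0.75 [529.3  41.9 155.6] [317. 233.]
lever_pivot 0.23 [ 575.3 -136.    -4.3] [338. 352.]
lever_grip 0.94 [435.8  75.  155.4] [273. 223.]
basket 0.96 [528.1  43.    7. ] [316. 286.]
basket 0.88 [427.  178.9  -4.8] [277. 251.]
```

View pics/c7.png

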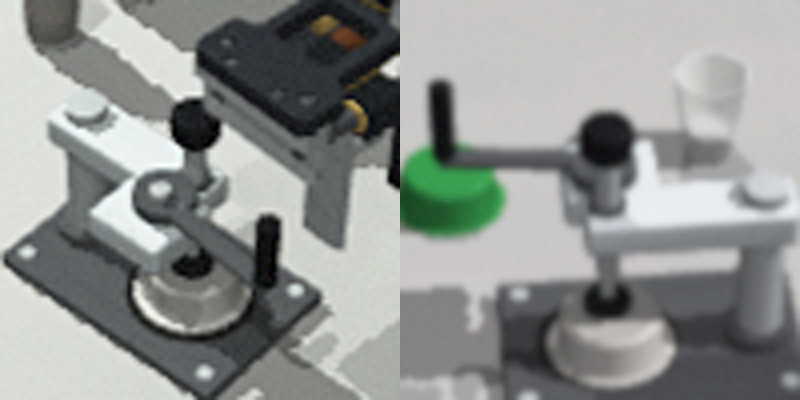

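The lever stands fully at the front at (440,90). The foot is on the basket at (608,300), and the other things show undisturbed. I'm handing it in.

```bash
python3 -c "from cell import *;print(sign_off())"
```

```text
the job is handed in; nothing more can be done
None
```

I set the rod's foot on the basket at about 5 N (7 N peak wrist reading), swung the clamp lever to its end stop, and handed the job in at about 17 s; the final pictures show the basket in place, but no verdict was returned.

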